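# Lay pine blocks side by side on a sloped glue-up shelf and close its jaw

### The job

Dry-fit the panel blank before gluing: lay the two loose pine blocks flat on the sloped shelf beside the one already there, long sides running up the slope and lower ends down on the ledge, and close the sliding jaw (the part with the black knob) up to them, so that the three blocks lie in one tight, square row between fence and jaw. Let go of everything and leave the other things on the bench where they are.

Things in the scene. Friction and masses are not known exactly. Their poses are not given: they have to be found in the camera images.
- deck: White shelf of a fixed wooden glue-up cradle, 379 mm wide, 165 mm up the slope, rising away from the robot at 30 deg. Origin: on its surface, in the corner of the lower ledge and the right-hand wooden end fence. x up the slope; y level along the ledge, from the fence leftwards to the jaw; z square out of the surface. Ledge (x = 0) is 22 mm high, 14 thick; fence (face at y = 0) 34 high, 18 thick.
- jaw (a joint): Slide of the jaw along the shelf: 0 fully back (left), growing towards the fence (deck's -y). Its flat wooden face is 0.275 m minus this value from the fence face; it starts at 0 to 0.02 and reads 0.14 with three blocks tight in the row. Stiff: about 2.5 N moves it; it stays where left. Its sliding feet run on two tracks flush with the shelf.
- jaw_knob (a point): Middle of the jaw's black round knob: 27 mm diameter, axis square to the shelf; this point is 42 mm above the shelf (knob top 61 mm), 75 mm up the slope, 64 mm behind the jaw's face. The face bar is 130 mm long up the slope, 16 mm thick, 37.5 mm high: 34 mm free between it and the knob. The knob stands on a 26 mm wide bridge, its top 20.5 mm above the shelf.
- block_a: Pine block, 45 x 135 x 34 mm, about 85 g, already lying flat on the shelf near the fence with its lower end on the ledge. Origin: centre of its underside; x across the 45 mm width, y along the 135 mm length, z up through the 34 mm thickness.
- block_b: Pine block like block_a, 45 x 135 x 34 mm, lying flat on a thin (2 mm) dark rubber mat on the bench, to the right of the shelf. Origin: centre of its underside; x across the 45 mm width, y along the 135 mm length, z up.
- block_c: Pine block like block_a, 45 x 135 x 34 mm, lying flat on a thin (2 mm) dark rubber mat on the bench, to the right of the shelf. Origin: centre of its underside; x across the 45 mm width, y along the 135 mm length, z up.
- block_a_mid (a point): Centre of block_a's volume, 17 mm above its underside.
- block_b_mid (a point): Centre of block_b's volume, 17 mm above its underside.
- block_c_mid (a point): Centre of block_c's volume, 17 mm above its underside.
- tape_measure: Bystander: yellow tape measure, 69 x 90 x 30 mm, lying on the bench. Origin: centre of its underside.
- sanding_block: Bystander: cork sanding block, 62 x 90 x 34 mm, lying on the bench. Origin: centre of its underside.
- pliers: Bystander: red-handled pliers, 59 x 199 x 15 mm, lying on the bench in front of the shelf, to the left. Origin: centre of its underside.

How it is judged:
By the outcome, as a careful person would: the job done as asked, in the order asked, and still so for the second after the job is handed in, with the robot touching nothing.
It also fails if it takes over 72 s, if anything falls off the work surface, if the arm or the gripper's body presses on something with over 40 N, if the wrist force passes 120 N, or if a joint passes its speed limit or range.

### The arm

A 7-joint arm with a two-finger parallel gripper is mounted at the origin on a cart in front of the work surface, level with it; the furniture and walls round the work are solid. World frame = base frame: x ahead of the robot, y to its left, z up, the work surface at z = 0. Lengths are in m, angles in rad, forces in N, time in s.
With the tool pointing down it reaches from about 0.375 to 0.925 m from the base axis. Payload 3.1 kg.
Tool frame: the origin (TCP) lies at the very end of the fingers, on their centre line; the grasp point (between the pads) lies 19 mm behind it; z points along the fingers, y is the line along which they close (so a half turn about z gives the same grasp; the last joint's range is limited). The gripper opens to 85 mm and grips with 20 to 120 N. Pads are 22 mm wide; open, the fingers measure 114 mm over their backs; the gripper's body (76 mm by 85 mm) begins 54 mm behind the grasp point. The pads swing forward as they close: fully open they stand 13 mm farther back than shut.
Start: joints at [-1.242, 0.383, 0.044, 1.598, -0.018, 1.161, -0.05], TCP at [0.269, 0.592, 0.231] pointing down, gripper open.
Joint ranges: [-2.61, 2.61], [-0.41, 2.15], [-1.48, 1.57], [0, 2.5], [-1.57, 4.71], [0.05, 1.97], [-2.85, 2.85]. Speed limits (rad/s): [2.79, 2.79, 3.14, 3.14, 3.14, 3.14, 3.14].

### API

Orientations are given as [roll, pitch, yaw] about the fixed x, y, z axes, in that order (R = Rz(yaw) Ry(pitch) Rx(roll)).
In Python, from cell import r gives the robot as it stands. The module is installed in compiled form; this text tells all that it offers.
- The arm moves only by the shell command python3 -m pendant 'ROWS' [FORCE]. ROWS is a JSON object of lists of equal length, an entry for each row: "translation": the shift along the world's x, y, z as a fraction of full scale, a list of three; "turn": the turn about the world's z as a fraction of full scale; "jaw": the gripper command: -1 is shut, 1 is fully open, values between are in proportion. In form: {"translation": [[dx, dy, dz], ...], "turn": [turn, ...], "jaw": [jaw, ...]}. A call has 1 to 12 rows; each row is the pose to reach, as a shift and turn from the pose commanded when the call began; what a row does not reach only later rows make up. Full scale, the value 1, is 0.5 m for a shift and 45 degrees for a turn. A row lasts 1/8 s, in which the tool goes at most 62.5 mm and 10.7 degrees, less where a joint would pass 70% of its speed; a pose out of reach is approached as far as the arm can. A call with a number of a shift or a turn outside -1 to 1 is refused whole. A call with a gripper value outside its range is refused whole. The fingers move at their own pace and stop on an object; FORCE is the grip in N (left out, the last holds). Time passes only in rows, so rows that repeat a pose let the fingers close. It gives the time, the measured TCP pose, the force, the opening and the grip force at its end, in the units of the state.
- r.state(): the state, without advancing time (a new reading comes with each control period).
- r.grab_frame(name): name is "scene" or "side" or "wrist"; returns a dict with "image" (384x512x3 uint8, red, green, blue), "depth" (384x512 float32, m along the optical axis (not along the pixel's ray), 0 where there is no reading), "fx", "fy", "cx", "cy" (pixels), "rvec" (rotation vector, rad) and "tvec" (3), from world to camera coordinates, as OpenCV has them; the wrist camera has in their place "mount" (4x4, takes a point from camera to tool coordinates, whose origin is the TCP and whose axes are the flange's). Camera axes: x right, y down, z forward; pixel columns grow to the right and rows downward; lengths in m; the calibration is good to about 2 mm. A picture is of the moment at which its call begins: read the wrist's pose just before it.
- r.hand_in(): hands the job in; it is judged then, once.
The state is a dict: "clock": time; "qpos": joint angles; "qvel": joint speeds; "joint_torque": joint torques, N m; "tcp_pos": TCP position; "eef_rot": TCP orientation; "wrist_force": force on the tool from outside, world axes, zero at the start; "torque": the same for the moment, N m; "width": opening from 0.0 (shut) to 1.0 (fully open); "gripper_force": force on a finger pad.
Only numpy, scipy, OpenCV 4.12 (cv2) and the standard library are available. Lean on these libraries where they do the work, as an engineer would, in place of code of your own. Each camera call takes 0.05 s, during which the arm holds its last target. There are 200 camera calls.

## Working session

There is one attempt and no reset: what is moved stays moved. The work goes in short steps, Python scripts to look and compute and a shell command to move; the robot and the scene stay as the last step left them, time stands still between calls to the robot, and variables do not carry over. Pictures are saved under pics/ and viewed, at most 10 in all, crops included, and the job is handed in when it is done.

```bash
mkdir -p pics; cat > h.py <<'E'
from cell import r
import numpy as np, cv2
def grab(n):
    s=r.state(); f=r.grab_frame(n); f['s']=s
    K=np.array([[f['fx'],0,f['cx']],[0,f['fy'],f['cy']],[0,0,1]])
    if 'mount' in f:
        from scipy.spatial.transform import Rotation as R
        T=np.eye(4);T[:3,:3]=R.from_euler('xyz',s['eef_rot']).as_matrix();T[:3,3]=s['tcp_pos']
        M=T@np.array(f['mount']); 
    else:
        W=np.eye(4);W[:3,:3]=cv2.Rodrigues(np.array(f['rvec'],float))[0];W[:3,3]=np.ravel(f['tvec']);M=np.linalg.inv(W)
    f['K']=K;f['M']=M
    v,u=np.mgrid[:384,:512]; d=f['depth']
    P=np.stack([(u-f['cx'])/f['fx']*d,(v-f['cy'])/f['fy']*d,d],-1)
    f['P']=P@M[:3,:3].T+M[:3,3]; f['P'][d==0]=np.nan
    return f
def save(f,name): cv2.imwrite('pics/'+name,f['image'][:,:,::-1])
def ray(f,u,v,p0,n):
    d=f['M'][:3,:3]@np.array([(u-f['cx'])/f['fx'],(v-f['cy'])/f['fy'],1]);o=f['M'][:3,3]
    return o+d*(np.dot(np.array(p0)-o,n)/np.dot(d,n))
E
python3 - <<'E'
from h import *
a=grab('scene');b=grab('side')
cv2.imwrite('pics/a.png',np.vstack([a['image'],b['image']])[:,:,::-1])
np.savez('ab.npz',a=a['P'],b=b['P'],ai=a['image'],bi=b['image'])
s=r.state();print(s['clock'],s['eef_rot'],s['wrist_force'],s['tcp_pos'],s['width'])
E
python3 -c "
import cv2;i=cv2.imread('pics/a.png');cv2.imwrite('pics/a2.png',cv2.resize(i,(400,600)))"
```

```text
0.1 [-3.13910736e+00  1.32963213e-04  2.71485444e+00] [ 0.02981721 -0.38939253  0.70789063] [0.26871281 0.59088267 0.22995963] 0.9987209467167151
```

```bash
python3 -c "
import cv2;i=cv2.imread('pics/a.png');cv2.imwrite('pics/s1.png',i[:384]);cv2.imwrite('pics/s2.png',i[384:])"
```

```text
(no output)
```

View pics/s1.png

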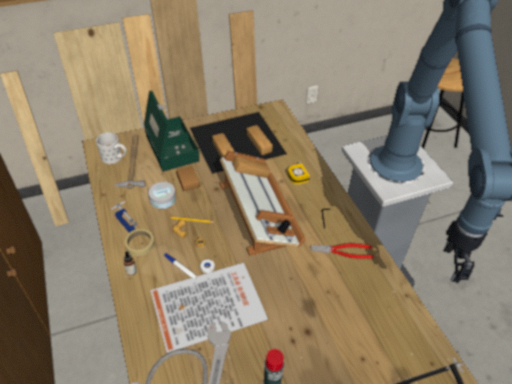

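View pics/s2.png

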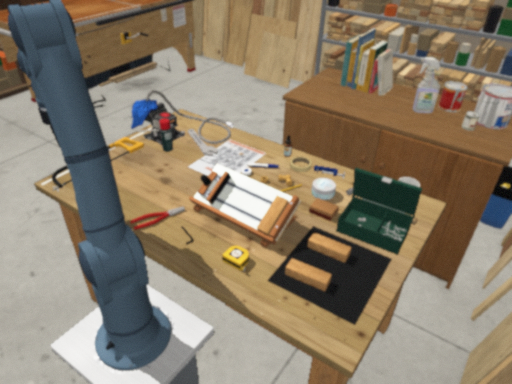

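```bash
python3 - <<'E'
import numpy as np,cv2
z=np.load('ab.npz');
for k in 'ab':
    P=z[k];h=cv2.cvtColor(z[k+'i'],cv2.COLOR_RGB2HSV).astype(int)
    H,S,V=h[...,0],h[...,1],h[...,2]
    win=np.zeros(H.shape,bool)
    if k=='a': win[130:260,185:310]=1
    else: win[150:310,180:390]=1
    def rep(n,m,mn=15):
        m=(m&win&np.isfinite(P[...,2])).astype(np.uint8)
        c,l,st,ce=cv2.connectedComponentsWithStats(m)
        for i in range(1,c):
            if st[i,4]>=mn:
                q=P[l==i]; print(k,n,st[i],ce[i].round(),'med',np.median(q,0).round(3),'p2',np.percentile(q,3,0).round(3),'p98',np.percentile(q,97,0).round(3))
    rep('white',(S<40)&(V>150),60)
    rep('wood',(H>5)&(H<22)&(S>90)&(P[...,2]>.012),60)
    rep('yellow',(H>22)&(H<32)&(S>170)&(V>120))
    rep('black',(V<50)&(P[...,2]>.03))
    # top of blocks
    m=(P[...,2]>.028)&(P[...,2]<.045)&(H>5)&(H<22)&(P[...,1]<-.2)
    m=(m&win).astype(np.uint8);c,l,st,ce=cv2.connectedComponentsWithStats(m)
    for i in range(1,c):
        if st[i,4]>40:
            q=P[l==i]; (cx,cy),wh,an=cv2.minAreaRect((q[:,:2]*1000).astype(np.float32));print(k,'top',ce[i].round(),np.round([cx,cy,*wh,an],1),np.median(q[:,2]))
    # plane
    w=(S<40)&(V>150)&win&(P[...,2]>.015)&(P[...,2]<.2)
    q=P[w]
    for _ in range(4):
        c0=q.mean(0);n=np.linalg.svd(q-c0,full_matrices=False)[2][2];n*=np.sign(n[2]);q=q[abs((q-c0)@n)<.006]
    print(k,'plane',c0.round(4),n.round(4),np.degrees(np.arccos(n[2])),'yaw',np.degrees(np.arctan2(-n[1],-n[0])),len(q))
E
```

```text
a white [ 223  158   75   86 1019] [252. 208.] med [0.641 0.121 0.105] p2 [ 0.542 -0.095  0.047] p98 [0.664 0.25  0.118]
a white [243 174  30  37 462] [258. 192.] med [0.583 0.036 0.073] p2 [ 0.556 -0.049  0.056] p98 [0.607 0.113 0.089]
a white [261 177  22  36 222] [271. 195.] med [0.531 0.036 0.043] p2 [ 0.517 -0.049  0.033] p98 [0.545 0.113 0.053]
a wood [247 130  26  24 323] [260. 140.] med [ 0.461 -0.257  0.034] p2 [ 0.432 -0.326  0.014] p98 [ 0.482 -0.209  0.042]
a wood [ 213  133   93  113 1945] [261. 186.] med [ 0.565 -0.054  0.076] p2 [ 0.5   -0.32   0.031] p98 [0.631 0.24  0.131]
a wood [185 165  15  25 253] [191. 177.] med [ 0.769 -0.147  0.032] p2 [ 0.748 -0.206  0.014] p98 [ 0.794 -0.119  0.039]
a wood [221 170  69  85 582] [249. 223.] med [0.657 0.195 0.042] p2 [ 0.584 -0.098  0.015] p98 [0.677 0.25  0.107]
a yellow [288 164  21  20 185] [299. 174.] med [ 0.391 -0.031  0.027] p2 [ 0.363 -0.088  0.003] p98 [ 0.421 -0.017  0.035]
a black [278 221  11  12  78] [283. 226.] med [0.573 0.231 0.113] p2 [0.56  0.22  0.095] p98 [0.585 0.238 0.128]
a top [260. 139.] [ 455.7 -271.
[... 1743 characters left out ...]
98 [ 0.86  -0.25   0.188]
b black [202 176   8   9  43] [205. 180.] med [0.56  0.214 0.114] p2 [0.549 0.207 0.09 ] p98 [0.573 0.223 0.125]
b black [211 176  18  26  83] [220. 189.] med [0.572 0.159 0.088] p2 [0.525 0.155 0.061] p98 [0.62  0.163 0.116]
b black [339 199  51  46 517] [364. 221.] med [ 0.72  -0.323  0.043] p2 [ 0.708 -0.43   0.031] p98 [ 0.865 -0.251  0.056]
b top [333. 210.] [ 775.5 -207.7   15.5   56.6   89.2] 0.033627457323543
b top [330. 244.] [ 602.6 -279.7   53.1  135.5    3.7] 0.03626334507486728
b top [309. 271.] [ 455.9 -282.6   50.9  135.8    6.5] 0.036407971368902226
b plane [0.5853 0.0646 0.0732] [-0.301  -0.0077  0.9536] 17.521238965897094 yaw 1.4688971815968523 311
```

```bash
python3 -m pendant '{"translation": [[0,-0.2,0.25],[0.2,-0.5,0.3],[0.4,-0.9,0.34],[0.4,-1,0.34],[0.4,-1,0.34],[0.4,-1,0.34],[0.4,-1,0.34],[0.4,-1,0.34],[0.4,-1,0.34],[0.4,-1,0.34],[0.4,-1,0.34],[0.4,-1,0.34]], "turn": [0,0.2,0.4,0.5,0.5,0.5,0.5,0.5,0.5,0.5,0.5,0.5], "jaw": [1,1,1,1,1,1,1,1,1,1,1,1]}' 30
python3 - <<'E'
from h import *
f=grab('wrist');save(f,'w1.png');np.savez('w1.npz',P=f['P'],i=f['image'],M=f['M'],K=f['K']);print(f['M'].round(3),f['K'])
E
```

```text
clock: 1.6
tcp_pos: [0.4682, 0.0933, 0.4005]
eef_rot: [3.142, -0.002, 3.11]
wrist_force: [-0.3, 1.4, -0.7]
width: 0.996
gripper_force: 0.0
[[ 0.032  0.944  0.327  0.383]
 [ 0.999 -0.03  -0.011  0.096]
 [-0.     0.328 -0.945  0.543]
 [ 0.     0.     0.     1.   ]] [[315.92275894   0.         257.65154777]
 [  0.         315.92275894 189.05855807]
 [  0.           0.           1.        ]]
```

View pics/w1.png

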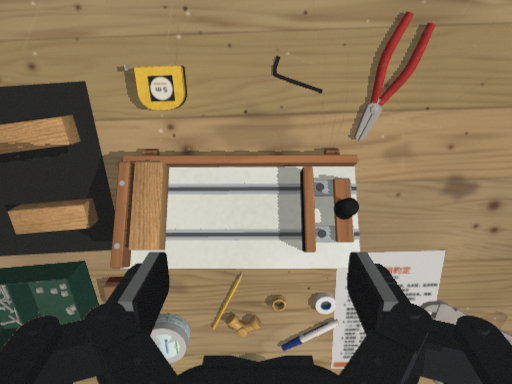

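```bash
python3 - <<'E'
from h import *
z=np.load('w1.npz');P=z['P'];h=cv2.cvtColor(z['i'],cv2.COLOR_RGB2HSV).astype(int);H,S,V=h[...,0],h[...,1],h[...,2]
w=np.zeros(H.shape,bool);w[165:268,168:300]=1
q=P[w&(S<50)&(V>140)&np.isfinite(P[...,2])]
for _ in range(5):
    c0=q.mean(0);n=np.linalg.svd(q-c0,full_matrices=False)[2][2];n*=np.sign(n[2]);q=q[abs((q-c0)@n)<.003]
yaw=np.arctan2(-n[1],-n[0]);print('plane',c0,n,np.degrees(np.arccos(n[2])),np.degrees(yaw),len(q),abs((q-c0)@n).std())
# ledge direction from top surface (height 22mm)
hgt=(P-c0)@n
reg=np.zeros(H.shape,bool);reg[145:280,105:365]=1
L=reg&(abs(hgt-.022)<.004);L[172:]=0;L[:,:125]=0
p=P[L];l=np.polyfit(p[:,1],p[:,0],1);print('ledge n',L.sum(),'slope yaw',np.degrees(np.arctan(-l[0])))
yaw=np.arctan(-l[0])
X=np.array([np.cos(yaw)*np.cos(np.pi/6),np.sin(yaw)*np.cos(np.pi/6),.5]);Y=np.array([-np.sin(yaw),np.cos(yaw),0]);N=np.cross(X,Y)
D=np.stack([(P-c0)@X,(P-c0)@Y,(P-c0)@N],-1)
# ledge inner edge = max x of ledge top minus; fence
d=D[L];print('ledge top x',np.percentile(d[:,0],[2,10,50,90,98]).round(4),'z',np.median(d[:,2]))
T=reg&(abs(D[...,2]-.034)<.006)
for row in (0.03,0.0,-.03):
    m=T&(abs(D[...,0]-row)<.006); 
    ys=D[...,1][m]; hh=V[m]; 
    o=np.argsort(ys); 
    print(row,'ys',np.round(np.percentile(ys,[1,99]),4),'u-bins',[(round(b,3),int(((ys>=b)&(ys<b+.004)).sum()),int(np.median(S[m][(ys>=b)&(ys<b+.004)])) if ((ys>=b)&(ys<b+.004)).any() else 0) for b in np.arange(-.15,-.06,.004)])
A=T&(D[...,1]<0)&(S<170)
B=reg&(abs(D[...,2]-.0375)<.004)&(D[...,1]>.05);b=D[B];print('bar',np.percentile(b,[3,50,97],0).round(4))
Kn=reg&(V<60)&(D[...,2]>.045);k=D[Kn];print('knob',np.percentile(k,[3,50,97],0).round(4),Kn.sum())
np.savez('deck0.npz',c0=c0,X=X,Y=Y,N=N)
print(z['i'][210,112:175].tolist())
for nm,u0,u1,v0,v1 in (('c',0,85,110,160),('b',0,105,190,240)):
    m=np.zeros(H.shape,bool);m[v0:v1,u0:u1]=1;m&=(P[...,2]>.031)&(P[...,2]<.042)
    p=P[m];print(nm,cv2.minAreaRect((p[:,:2]*1000).astype(np.float32)),np.median(p[:,2]))
E
```

```text
plane [0.59181279 0.04824787 0.07613965] [-0.5008817   0.01462717  0.86539215] 30.072486579848395 -1.6727237848847079 11759 0.0005638654556917597
ledge n 1911 slope yaw -1.6459812041563793
ledge top x [-0.0977 -0.0962 -0.0906 -0.0851 -0.0843] z 0.021426910410620885
0.03 ys [-0.1746  0.1246] u-bins [(np.float64(-0.15), 19, 120), (np.float64(-0.146), 23, 125), (np.float64(-0.142), 22, 119), (np.float64(-0.138), 21, 124), (np.float64(-0.134), 20, 120), (np.float64(-0.13), 24, 125), (np.float64(-0.126), 23, 123), (np.float64(-0.122), 19, 126), (np.float64(-0.118), 21, 122), (np.float64(-0.114), 23, 122), (np.float64(-0.11), 22, 124), (np.float64(-0.106), 10, 121), (np.float64(-0.102), 0, 0), (np.float64(-0.098), 0, 0), (np.float64(-0.094), 0, 0), (np.float64(-0.09), 0, 0), (np.float64(-0.086), 0, 0), (np.float64(-0.082), 0, 0), (np.float64(-0.078), 0, 0), (np.float64(-0.074), 0, 0), (np.float64(-0.07), 0, 0), (np.float64(-0.066), 0, 0), (np.float64(-0.062), 0, 0)]
0.0 ys [-0.1747  0.1712] u-bins [(np.float64(-0.15), 23, 122), (np.float64(-0.146), 19, 127), (np.float64(-0.142), 24, 123), 
[... 2014 characters left out ...]
 135, 91], [180, 140, 94], [176, 136, 90], [180, 140, 94], [178, 137, 91], [177, 136, 91], [180, 142, 95], [180, 142, 96], [171, 129, 85], [180, 140, 93], [190, 150, 103], [181, 139, 93], [171, 128, 84], [172, 132, 88], [147, 113, 74], [139, 108, 72], [136, 106, 73], [130, 102, 70], [122, 94, 62], [120, 94, 63], [202, 200, 187], [213, 213, 200], [213, 213, 200], [212, 213, 199], [213, 213, 201], [213, 214, 201], [213, 214, 201], [214, 214, 202]]
c ((456.8863525390625, -271.77093505859375), (45.047794342041016, 119.58202362060547), 5.343775272369385) 0.03561766919129011
b ((604.3351440429688, -278.7767028808594), (46.08628463745117, 137.29100036621094), 3.4736242294311523) 0.03588262245794577
```

```bash
python3 -m pendant '{"translation": [[0.1,-0.3,-0.1],[0.2,-0.6,-0.3],[0.272,-0.744,-0.4],[0.272,-0.744,-0.4],[0.272,-0.744,-0.4],[0.272,-0.744,-0.4],[0.272,-0.744,-0.4],[0.272,-0.744,-0.4]], "turn": [-0.3,-0.6,-1,-1,-1,-1,-1,-1], "jaw": [1,1,1,1,1,1,1,1]}' 30
python3 -m pendant '{"translation": [[0,0,0],[0,0,-0.1],[0,0,-0.2],[0,0,-0.2],[0,0,-0.2],[0,0,-0.2]], "turn": [-0.3,-0.6,-0.885,-0.885,-0.885,-0.885], "jaw": [1,1,1,1,1,1]}'
python3 - <<'E'
from h import *
f=grab('wrist');save(f,'w2.png');P=f['P']
m=(P[...,2]>.031)&(P[...,2]<.042)&(f['image'][...,0]>90);m[:150,:]&=True
n,l,st,ce=cv2.connectedComponentsWithStats(m.astype(np.uint8))
for i in range(1,n):
    if st[i,4]>300:
        p=P[l==i];print(st[i],cv2.minAreaRect((p[:,:2]*1000).astype(np.float32)))
E
```

```text
clock: 2.65
tcp_pos: [0.6027, -0.2825, 0.1961]
eef_rot: [-3.135, -0.005, 2.319]
wrist_force: [-0.7, 1.1, 0.6]
width: 1.002
gripper_force: 0.0
clock: 3.4
tcp_pos: [0.6064, -0.279, 0.1023]
eef_rot: [3.14, -0.0, 1.631]
wrist_force: [-0.3, -0.1, -0.2]
width: 0.996
gripper_force: 0.0
[ 477    3   35  123 2207] ((750.2595825195312, -180.89511108398438), (22.260848999023438, 74.17649841308594), 17.780637741088867)
[    0    96    99   183 11738] ((456.853271484375, -281.13970947265625), (47.1934700012207, 135.17958068847656), 5.403051853179932)
[  219   107    69   178 11241] ((603.3507080078125, -278.63525390625), (45.125694274902344, 134.7830047607422), 3.403890609741211)
```

View pics/w2.png

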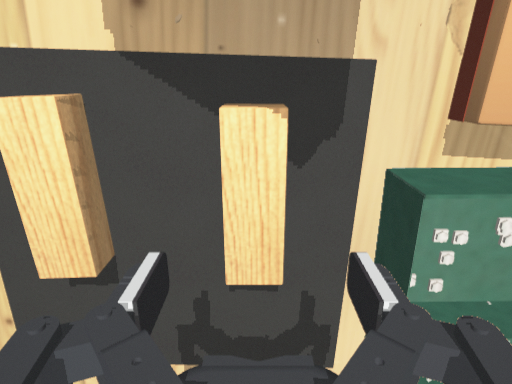

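```bash
python3 -m pendant '{"translation": [[-0.006,0,-0.1],[-0.006,0,-0.17],[-0.006,0,-0.196],[-0.006,0,-0.196],[-0.006,0,-0.196],[-0.006,0,-0.196],[-0.006,0,-0.196],[-0.006,0,-0.196],[-0.006,0,-0.196]], "turn": [0,0,0,0,0,0,0,0,0], "jaw": [1,1,1,1,-1,-1,-1,-1,-1]}' 30
```

```text
clock: 4.58
tcp_pos: [0.6034, -0.281, 0.005]
eef_rot: [3.139, 0.001, 1.627]
wrist_force: [0.3, 0.8, 6.5]
width: 0.524
gripper_force: 32.8
```

```bash
python3 -m pendant '{"translation": [[0,0,0.12],[0,0,0.24],[0,0.1,0.36],[-0.06,0.2,0.4],[-0.06,0.3,0.4],[-0.06,0.4,0.4],[-0.06,0.55,0.4],[-0.06,0.55,0.4],[-0.06,0.55,0.4]], "turn": [0,0,0,0.25,0.5,0.75,1,1,1], "jaw": [-1,-1,-1,-1,-1,-1,-1,-1,-1]}' 25
python3 -m pendant '{"translation": [[0,0,0],[0,0,0],[0,0,-0.04],[0,0,-0.08],[0,0,-0.1],[0,0,-0.1],[0,0,-0.1]], "turn": [0.22,0.45,0.67,0.887,0.887,0.887,0.887], "jaw": [-1,-1,-1,-1,-1,-1,-1]}'
python3 - <<'E'
from h import *
f=grab('wrist');save(f,'w3.png');print(r.state()['tcp_pos'],r.state()['eef_rot'])
E
```

```text
clock: 5.7
tcp_pos: [0.5715, -0.004, 0.2028]
eef_rot: [-3.141, -0.001, 2.415]
wrist_force: [0.7, -0.6, -1.7]
width: 0.523
gripper_force: 32.0
clock: 6.58
tcp_pos: [0.5727, -0.0062, 0.154]
eef_rot: [-3.141, 0.001, 3.106]
wrist_force: [-0.6, -0.5, -1.0]
width: 0.523
gripper_force: 32.0
[ 0.57283992 -0.00582146  0.15415347] [-3.14148489e+00  1.71072588e-03  3.10724288e+00]
```

View pics/w3.png

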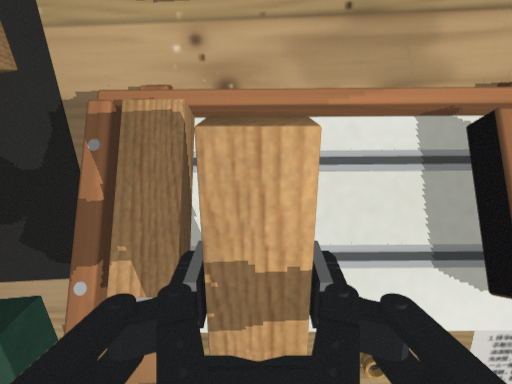

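```bash
python3 -m pendant '{"translation": [[0,0,-0.04],[0,0,-0.08],[0,0,-0.08],[0,0,-0.1],[0,0,-0.1]], "turn": [0,0,0,0,0], "jaw": [-1,-1,-1,-1,-1]}' 20
python3 -m pendant '{"translation": [[-0.001,0,-0.008],[-0.002,0,-0.016],[-0.003,0,-0.024],[-0.004,0,-0.032],[-0.004,0,-0.032]], "turn": [0,0,0,0,0], "jaw": [-1,-1,-1,-1,-1]}'
```

```text
clock: 7.25
tcp_pos: [0.5715, -0.0054, 0.1028]
eef_rot: [-3.142, -0.001, 3.109]
wrist_force: [-0.1, 0.2, 0.1]
width: 0.519
gripper_force: 32.4
clock: 7.88
tcp_pos: [0.5699, -0.0053, 0.0877]
eef_rot: [3.141, -0.0, 3.109]
wrist_force: [-3.9, 0.3, 3.2]
width: 0.52
gripper_force: 34.6
```

```bash
python3 -m pendant '{"translation": [[-0.001,0,-0.008],[-0.002,0,-0.016],[-0.003,0,-0.024],[-0.003,0,-0.024]], "turn": [0,0,0,0], "jaw": [-1,-1,-1,-1]}' 20
python3 - <<'E'
from h import *
f=grab('wrist');g=grab('side');
cv2.imwrite('pics/w4.png',np.hstack([cv2.resize(f['image'],(400,300)),cv2.resize(g['image'][150:270,170:330],(400,300))])[:,:,::-1])
E
```

```text
clock: 8.38
tcp_pos: [0.5702, -0.0054, 0.0762]
eef_rot: [3.141, 0.004, 3.109]
wrist_force: [-0.8, 0.2, 2.8]
width: 0.519
gripper_force: 36.3
```

View pics/w4.png

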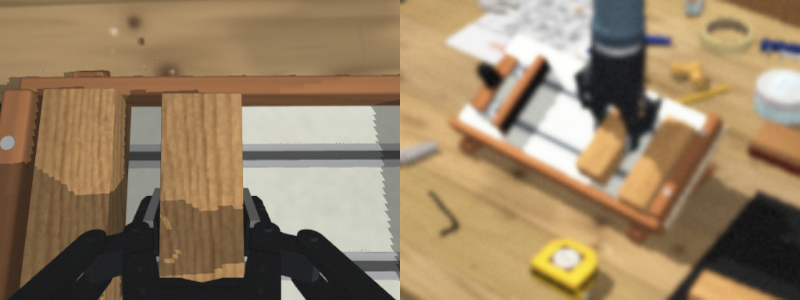

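```bash
python3 -m pendant '{"translation": [[-0.001,0,-0.008],[-0.001,0,-0.008],[-0.001,0,-0.008],[-0.001,0,-0.008],[0,0,0.05],[0,0,0.15],[0,0,0.25],[0,0,0.25]], "turn": [0,0,0,0,0,0,0,0], "jaw": [-1,0.3,0.3,0.3,0.3,0.3,0.3,0.3]}' 20
python3 - <<'E'
from h import *
z=np.load('deck0.npz');f=grab('wrist');save(f,'w5.png');P=f['P']
D=np.stack([(P-z['c0'])@z['X']+.084,(P-z['c0'])@z['Y']+.1567,(P-z['c0'])@z['N']],-1)
np.save('D5.npy',D)
m=(abs(D[...,2]-.034)<.006)&(D[...,0]>-.01)&(D[...,0]<.16)&(D[...,1]>-.03)&(D[...,1]<.3)
n,l,st,ce=cv2.connectedComponentsWithStats(m.astype(np.uint8))
for i in range(1,n):
    if st[i,4]>300:
        p=D[l==i];print(st[i],cv2.minAreaRect((p[:,:2]*1000).astype(np.float32)),np.percentile(p,[1,99],0).round(4))
E
```

```text
clock: 9.48
tcp_pos: [0.5722, -0.0056, 0.2052]
eef_rot: [3.14, 0.01, 3.109]
wrist_force: [0.7, -0.1, 0.4]
width: 0.651
gripper_force: 0.0
[ 101   95   37  194 4527] ((79.6139144897461, -10.20206069946289), (160.7376251220703, 18.580671310424805), 0.10249863564968109) [[ 0.0023 -0.0188  0.0284]
 [ 0.1585 -0.0015  0.0354]]
[ 135   95   63  160 8774] ((67.11136627197266, 28.39655876159668), (134.68145751953125, 45.61639404296875), 0.14819645881652832) [[0.0019 0.0066 0.0306]
 [0.1329 0.0508 0.0354]]
[ 229   97   58  160 8724] ((69.343994140625, 102.5062484741211), (45.15518569946289, 134.021484375), 89.83307647705078) [[0.0041 0.0806 0.0324]
 [0.1355 0.1245 0.0355]]
[ 446  102   45  157 4030] ((74.0688247680664, 274.25201416015625), (129.37716674804688, 17.88518524169922), 0.25874143838882446) [[0.0118 0.2661 0.0284]
 [0.1373 0.2823 0.0388]]
```

View pics/w5.png

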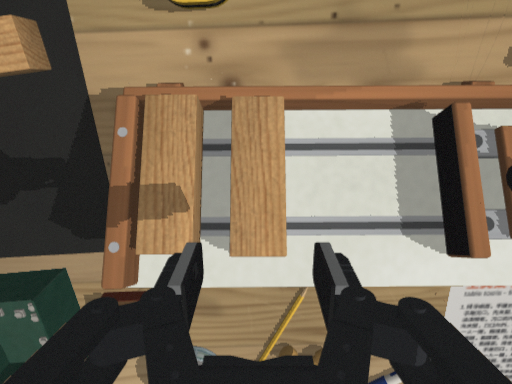

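```bash
python3 -m pendant '{"translation": [[0,-0.1,0],[-0.1,-0.22,0],[-0.2,-0.35,0],[-0.23,-0.47,0],[-0.23,-0.55,0],[-0.23,-0.55,0],[-0.23,-0.55,0]], "turn": [-0.24,-0.48,-0.72,-0.95,-1,-1,-1], "jaw": [0.3,1,1,1,1,1,1]}' 30
python3 -m pendant '{"translation": [[0,0,0],[0,0,-0.04],[0,0,-0.1],[0,0,-0.2],[0,0,-0.2],[0,0,-0.2],[0,0,-0.2]], "turn": [-0.22,-0.44,-0.66,-0.838,-0.838,-0.838,-0.838], "jaw": [1,1,1,1,1,1,1]}'
python3 - <<'E'
from h import *
f=grab('wrist');P=f['P'];print(f['s']['tcp_pos'],np.degrees(f['s']['eef_rot']))
m=(P[...,2]>.031)&(P[...,2]<.042)&(f['image'][...,0]>90)
n,l,st,ce=cv2.connectedComponentsWithStats(m.astype(np.uint8))
for i in range(1,n):
    if st[i,4]>300:
        p=P[l==i];print(st[i],cv2.minAreaRect((p[:,:2]*1000).astype(np.float32)))
E
```

```text
clock: 10.4
tcp_pos: [0.4524, -0.2801, 0.1989]
eef_rot: [-3.14, -0.003, 2.322]
wrist_force: [0.0, 1.0, 0.2]
width: 0.997
gripper_force: 0.0
clock: 11.28
tcp_pos: [0.4553, -0.2807, 0.1023]
eef_rot: [3.138, 0.001, 1.667]
wrist_force: [-0.0, 0.7, -0.8]
width: 1.005
gripper_force: 0.0
[ 0.45533147 -0.28067918  0.10232981] [1.79776580e+02 6.24313850e-02 9.55325716e+01]
[  225   109    70   177 11170] ((456.7305908203125, -281.19476318359375), (45.197933197021484, 135.02955627441406), 5.359457015991211)
```

```bash
python3 -m pendant '{"translation": [[0.002,0,-0.1],[0.002,0,-0.17],[0.002,0,-0.195],[0.002,0,-0.195],[0.002,0,-0.195],[0.002,0,-0.195],[0.002,0,-0.195],[0.002,0,-0.195],[0.002,0,-0.195]], "turn": [0,0,0,0,0,0,0,0,0], "jaw": [1,1,1,1,-1,-1,-1,-1,-1]}' 30
python3 -m pendant '{"translation": [[0,0,0.12],[0,0,0.24],[0,0.1,0.36],[0.05,0.2,0.4],[0.1,0.3,0.4],[0.16,0.4,0.4],[0.231,0.5,0.4],[0.231,0.6,0.4],[0.231,0.7,0.4],[0.231,0.7,0.4],[0.231,0.7,0.4]], "turn": [0,0,0,0.25,0.5,0.75,1,1,1,1,1], "jaw": [-1,-1,-1,-1,-1,-1,-1,-1,-1,-1,-1]}' 25
python3 -m pendant '{"translation": [[0,0,0],[0,0,0],[0,0,-0.04],[0,0,-0.08],[0,0,-0.1],[0,0,-0.1],[0,0,-0.1]], "turn": [0.22,0.45,0.67,0.835,0.835,0.835,0.835], "jaw": [-1,-1,-1,-1,-1,-1,-1]}'
```

```text
clock: 12.45
tcp_pos: [0.4558, -0.2809, 0.0041]
eef_rot: [3.139, 0.001, 1.666]
wrist_force: [-0.1, 1.2, 5.8]
width: 0.527
gripper_force: 32.2
clock: 13.82
tcp_pos: [0.5695, 0.0691, 0.2025]
eef_rot: [-3.14, 0.0, 2.451]
wrist_force: [0.1, -0.9, -1.1]
width: 0.524
gripper_force: 31.4
clock: 14.7
tcp_pos: [0.5707, 0.0691, 0.1535]
eef_rot: [-3.142, 0.001, 3.105]
wrist_force: [-0.4, 0.6, -0.7]
width: 0.526
gripper_force: 31.4
```

Same lowering as block B, then release and look.

```bash
python3 -m pendant '{"translation": [[0,0,-0.04],[0,0,-0.08],[0,0,-0.1],[-0.001,0,-0.108],[-0.002,0,-0.116],[-0.003,0,-0.124],[-0.004,0,-0.132],[-0.004,0,-0.14],[-0.004,0,-0.148],[-0.004,0,-0.156],[-0.004,0,-0.156]], "turn": [0,0,0,0,0,0,0,0,0,0,0], "jaw": [-1,-1,-1,-1,-1,-1,-1,-1,-1,-1,-1]}' 20
python3 -m pendant '{"translation": [[-0.001,0,-0.008],[-0.001,0,-0.008],[-0.001,0,-0.008],[-0.001,0,-0.008],[0,0,0.05],[0,0,0.15],[0,0,0.25],[0,0,0.25]], "turn": [0,0,0,0,0,0,0,0], "jaw": [-1,0.3,0.3,0.3,0.3,0.3,0.3,0.3]}' 20
cat > look.py <<'E'
from h import *
import sys
z=np.load('deck0.npz');f=grab('wrist');save(f,sys.argv[1]);P=f['P']
D=np.stack([(P-z['c0'])@z['X']+.084,(P-z['c0'])@z['Y']+.1567,(P-z['c0'])@z['N']],-1)
m=(abs(D[...,2]-.034)<.006)&(D[...,0]>-.01)&(D[...,0]<.16)&(D[...,1]>-.03)&(D[...,1]<.3)
n,l,st,ce=cv2.connectedComponentsWithStats(m.astype(np.uint8))
for i in range(1,n):
    if st[i,4]>300:
        p=D[l==i];print(st[i],cv2.minAreaRect((p[:,:2]*1000).astype(np.float32)),np.percentile(p,[1,99],0).round(4).tolist())
k=D[(f['image'].max(-1)<60)&(D[...,2]>.05)&(D[...,2]<.065)&(D[...,1]>.1)&(D[...,1]<.36)&(D[...,0]>.03)&(D[...,0]<.11)]
if len(k): print('knob',np.percentile(k,[3,50,97],0).round(4).tolist(),len(k))
print(f['s']['tcp_pos'],f['s']['clock'])
E
python3 look.py w6.png
```

```text
clock: 16.08
tcp_pos: [0.5664, 0.0698, 0.0741]
eef_rot: [-3.142, -0.004, 3.107]
wrist_force: [-4.8, 0.2, 3.2]
width: 0.522
gripper_force: 35.7
clock: 17.08
tcp_pos: [0.5722, 0.0697, 0.205]
eef_rot: [3.138, 0.011, 3.106]
wrist_force: [0.5, -0.2, -0.2]
width: 0.651
gripper_force: 0.0
[ 229   96   57  160 8704] ((66.39473724365234, 177.46286010742188), (45.11212158203125, 134.748291015625), 89.8844223022461) [[0.0008, 0.1554, 0.0324], [0.1328, 0.1994, 0.0355]]
[   4   99   48  193 4849] ((79.99565124511719, -10.4484224319458), (159.96633911132812, 19.80130958557129), 0.23270761966705322) [[0.0025, -0.0188, 0.0283], [0.1585, -0.0011, 0.0354]]
[  40   98   73  161 9202] ((67.24828338623047, 28.18584632873535), (135.01998901367188, 46.81438064575195), 0.10395727306604385) [[0.0017, 0.0068, 0.029], [0.1333, 0.0511, 0.0355]]
[ 134  100   63  160 8666] ((69.07318878173828, 102.62741088867188), (45.65650177001953, 134.1368408203125), 89.77751159667969) [[0.0039, 0.0809, 0.0304], [0.1345, 0.1251, 0.0355]]
[ 359  105   34  156 3512] ((73.89522552490234, 274.5791015625), (128.99742126464844, 16.824237823486328), 0.04111209884285927) [[0.0115, 0.2665, 0.0287], [0.1373, 0.2822, 0.0388]]
knob [[0.0634, 0.3184, 0.0513], [0.0751, 0.3268, 0.0592], [0.0856, 0.3392, 0.0614]] 1058
[0.57223376 0.06974865 0.20496653] 17.075
```

```bash
python3 -m pendant '{"translation": [[0.08,-0.08,0],[0.159,-0.154,0],[0.159,-0.154,0],[0.159,-0.154,-0.1],[0.159,-0.154,-0.166],[0.159,-0.154,-0.166],[0.159,-0.154,-0.166]], "turn": [0,0,0,0,0,0,0], "jaw": [-1,-1,-1,-1,-1,-1,-1]}' 20
python3 -m pendant '{"translation": [[-0.01,0,0],[-0.02,0,0],[-0.026,0,0],[-0.03,0,0],[-0.033,0,0],[-0.033,0,0]], "turn": [0,0,0,0,0,0], "jaw": [-1,-1,-1,-1,-1,-1]}'
```

```text
clock: 18.0
tcp_pos: [0.6462, -0.0064, 0.1154]
eef_rot: [3.141, -0.003, 3.107]
wrist_force: [0.4, -0.2, 0.4]
width: -0.002
gripper_force: 0.0
clock: 18.75
tcp_pos: [0.633, -0.007, 0.118]
eef_rot: [3.141, 0.004, 3.107]
wrist_force: [4.0, -0.2, 1.3]
width: -0.001
gripper_force: 2.1
```

```bash
python3 -m pendant '{"translation": [[0.016,0,0],[0.016,0,0.1],[0.016,0,0.2],[-0.12,0.15,0.2],[-0.12,0.15,0.2],[-0.12,0.15,0.2],[-0.12,0.15,0.2]], "turn": [0,0,0,0,0,0,0], "jaw": [-1,-1,-1,-1,-1,-1,-1]}' 20
python3 look.py w7.png
python3 -m pendant '{"translation": [[0,0.12,0],[0,0.24,0],[0,0.36,0],[-0.01,0.4,0],[-0.01,0.4,0],[-0.01,0.4,0]], "turn": [0,0,0,0,0,0], "jaw": [-1,-1,-1,-1,-1,-1]}' 20
```

```text
clock: 19.62
tcp_pos: [0.5707, 0.0667, 0.2163]
eef_rot: [-3.14, -0.002, 3.106]
wrist_force: [0.6, -0.8, 0.4]
width: 0.003
gripper_force: 0.0
[ 235   99   54  152 7524] ((66.2320785522461, 177.45220947265625), (45.101619720458984, 133.9943389892578), 89.99049377441406) [[0.0007, 0.1555, 0.0323], [0.13, 0.1994, 0.0355]]
[  54  101   69  153 8315] ((67.23780059814453, 28.478195190429688), (46.474422454833984, 135.12498474121094), 89.9463119506836) [[0.0017, 0.0067, 0.0291], [0.1339, 0.0511, 0.0354]]
[ 144  100   60  152 8052] ((66.6060562133789, 102.77485656738281), (45.40428161621094, 133.94869995117188), 89.76715087890625) [[0.0012, 0.0809, 0.0301], [0.1327, 0.1251, 0.0355]]
[  20  102   46  184 4348] ((79.99065399169922, -10.466547012329102), (19.70304298400879, 159.98692321777344), 89.89088439941406) [[0.0027, -0.0187, 0.0283], [0.1585, -0.0012, 0.0355]]
[ 359  108   33  149 3232] ((74.27877807617188, 274.7825622558594), (17.313549041748047, 128.4533233642578), 89.9597396850586) [[0.0119, 0.2665, 0.0284], [0.1376, 0.2822, 0.0388]]
knob [[0.0635, 0.3182, 0.051], [0.0752, 0.327, 0.0592], [0.0856, 0.3393, 0.0615]] 967
[0.57068108 0.06672431 0.21626555] 19.625
clock: 20.42
tcp_pos: [0.5673, 0.2636, 0.2167]
eef_rot: [-3.139, 0.0, 3.102]
wrist_force: [0.1, 0.0, -0.7]
width: 0.002
gripper_force: 0.0
```

```bash
python3 -m pendant '{"translation": [[0,0.01,-0.1],[0,0.01,-0.2],[0,0.01,-0.24],[0,0.01,-0.24],[0,0.01,-0.24],[0,0.01,-0.24]], "turn": [0,0,0,0,0,0], "jaw": [-1,-1,-1,-1,-1,-1]}' 20
python3 -m pendant '{"translation": [[0,-0.02,0],[0,-0.05,0],[-0.002,-0.08,0],[-0.003,-0.1,0],[-0.004,-0.12,0],[-0.004,-0.14,0],[-0.005,-0.16,0],[-0.006,-0.18,0],[-0.006,-0.2,0],[-0.006,-0.22,0],[-0.007,-0.24,0],[-0.007,-0.25,0]], "turn": [0,0,0,0,0,0,0,0,0,0,0,0], "jaw": [-1,-1,-1,-1,-1,-1,-1,-1,-1,-1,-1,-1]}' 20
python3 look.py w8.png
```

```text
clock: 21.18
tcp_pos: [0.5679, 0.2733, 0.0992]
eef_rot: [3.139, 0.004, 3.106]
wrist_force: [0.4, -0.0, 0.7]
width: 0.002
gripper_force: 0.0
clock: 22.68
tcp_pos: [0.5623, 0.1469, 0.0968]
eef_rot: [3.142, -0.001, 3.106]
wrist_force: [1.1, 3.9, 3.0]
width: 0.002
gripper_force: 2.2
[    0   132   126   252 26704] ((59.046939849853516, 153.32139587402344), (129.57537841796875, 66.83384704589844), 7.937803745269775) [[0.0006, 0.1171, 0.0298], [0.122, 0.1802, 0.0386]]
knob [[0.0624, 0.2185, 0.0518], [0.0718, 0.2335, 0.0599], [0.0886, 0.266, 0.0639]] 3380
[0.56226608 0.14689945 0.09675438] 22.675
```

View pics/w8.png

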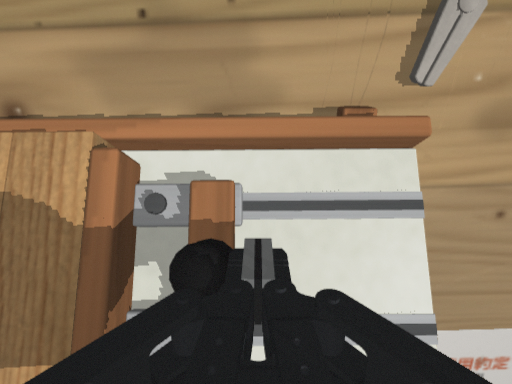

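```bash
python3 -m pendant '{"translation": [[0,-0.015,0],[-0.001,-0.03,0],[-0.001,-0.045,0],[-0.002,-0.055,0],[-0.002,-0.065,0],[-0.002,-0.072,0],[-0.002,-0.076,0],[-0.002,-0.08,0],[-0.002,-0.08,0]], "turn": [0,0,0,0,0,0,0,0,0], "jaw": [-1,-1,-1,-1,-1,-1,-1,-1,-1]}' 20
python3 -m pendant '{"translation": [[0,-0.003,0],[0,-0.006,0],[0,-0.006,0]], "turn": [0,0,0], "jaw": [-1,-1,-1]}' 20
python3 -m pendant '{"translation": [[0,-0.003,0],[0,-0.006,0],[0,-0.006,0]], "turn": [0,0,0], "jaw": [-1,-1,-1]}' 20
```

```text
clock: 23.85
tcp_pos: [0.5614, 0.116, 0.0969]
eef_rot: [3.132, -0.0, 3.112]
wrist_force: [1.6, 13.7, 1.9]
width: -0.002
gripper_force: 7.3
clock: 24.22
tcp_pos: [0.5614, 0.1159, 0.097]
eef_rot: [3.129, -0.0, 3.114]
wrist_force: [1.0, 18.9, 1.6]
width: -0.003
gripper_force: 9.1
clock: 24.6
tcp_pos: [0.5613, 0.1159, 0.097]
eef_rot: [3.126, -0.0, 3.115]
wrist_force: [0.8, 21.6, 0.1]
width: -0.001
gripper_force: 10.9
```

```bash
python3 -m pendant '{"translation": [[0,0.03,0],[0,0.05,0],[0,0.05,0.1],[0,0.05,0.22],[0,-0.1,0.28],[0,-0.1,0.28],[0,-0.1,0.28],[0,-0.1,0.28]], "turn": [0,0,0,0,0,0,0,0], "jaw": [-1,-1,-1,-1,-1,-1,-1,-1]}' 20
python3 look.py w9.png
```

```text
clock: 25.6
tcp_pos: [0.5603, 0.0525, 0.235]
eef_rot: [-3.141, -0.003, 3.107]
wrist_force: [0.8, 0.6, 0.5]
width: -0.001
gripper_force: 0.0
[   54   109   193   173 26020] ((79.30229949951172, 64.5995101928711), (160.58558654785156, 169.213134765625), 0.033306993544101715) [[0.0013, -0.017, 0.0319], [0.15, 0.1476, 0.0381]]
knob [[0.0639, 0.1851, 0.053], [0.0756, 0.196, 0.0593], [0.086, 0.2072, 0.0617]] 735
[0.56028396 0.05252091 0.2350126 ] 25.6
```

View pics/w9.png

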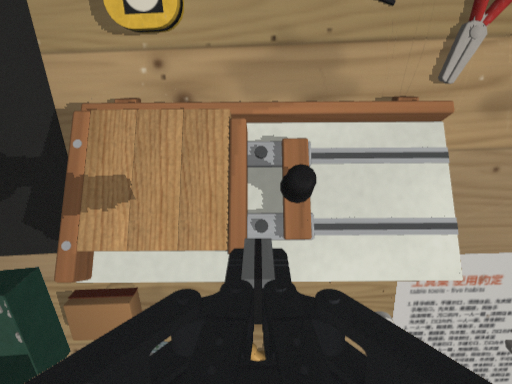

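```bash
python3 - <<'E'
from h import *
z=np.load('deck0.npz');f=grab('wrist');P=f['P'];d=P-z['c0']
D=np.stack([d@z['X']+.084,d@z['Y']+.1567,d@z['N']],-1)
m=(abs(D[...,2]-.034)<.003)&(D[...,0]<.15)
for y in (.006,.022,.04,.05,.067,.085,.095,.112,.13):
    q=D[m&(abs(D[...,1]-y)<.002)];print(y,q[:,0].min().round(4),q[:,0].max().round(4),np.median(q[:,2]).round(4))
E
```

```text
0.006 0.0001 0.134 0.0339
0.022 0.0 0.1332 0.0338
0.04 -0.0884 0.1333 0.0338
0.05 -0.0877 0.1333 0.034
0.067 -0.0912 0.1334 0.0339
0.085 -0.1241 0.1334 0.0339
0.095 -0.1242 0.1334 0.0338
0.112 -0.1239 0.1335 0.0339
0.13 -0.1239 0.1336 0.0339
```

Upper ends are all at 133.5 mm within half a millimetre, tops coplanar.

```bash
python3 -c "
from cell import r
print(r.hand_in())"
```

```text
the job is handed in; nothing more can be done
None
```

I've handed in the job: the three blocks lie flat in one tight, square row between fence and jaw, lower ends on the ledge (upper ends level to within about 1 mm), and the gripper is clear of everything.

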